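# Slide a tablet box down the inspection lane

## Robot

A 6-joint arm with a two-finger parallel gripper is mounted at the origin on the work surface. World frame = base frame: x ahead of the robot, y to its left, z up, the work surface at z = 0. Lengths are in m, angles in degrees, forces in N, time in s.
With the tool pointing down it reaches from about 0.425 to 0.925 m from the base axis. Payload 12.5 kg.
Tool frame: the origin (TCP) lies on the centre line of the jaws, within the pads' length; the fingertips stand 14 mm ahead of it and the grasp point (between the pads) lies 5 mm behind it (robot.tips_ahead is the y of the fingertips in the tool frame, in m); y points along the fingers, x is the direction in which the jaws open and shut, and the axes are right-handed (so a half turn about y gives the same grasp; the last joint's range is limited). The gripper opens to 85 mm and grips with 20 to 120 N. Pads are 22 mm wide; open, the fingers measure 114 mm over their backs; the gripper's body (76 mm by 85 mm) begins 54 mm behind the grasp point. The pads swing forward as they close: fully open they stand 13 mm farther back than shut.
Start: joints at [-82.941, 28.126, 89.318, -0, 62.55, -6.05], TCP at [0.142, -0.609, 0.218] pointing down, gripper open.
Joint ranges: [-177.58, 177.58], [-47.91, 125.51], [2.72, 160], [-65.01, 245.01], [3.68, 167.84], [-153.87, 153.87]. Speed limits (degrees/s): [127.2, 127.2, 159.86, 180, 180, 180].

## Interface

Orientations are given as [roll, pitch, yaw] about the fixed x, y, z axes, in that order (R = Rz(yaw) Ry(pitch) Rx(roll)).
In Python, from plant import robot gives the robot as it stands.
- The arm moves only by the tool carry_out, never from a script. Its argument "deltas" is a list of rows, each a list of 3 entries, a list of its own where there are three numbers: the shift along the tool's x, y, z in mm, then the turn, a rotation vector about the tool's x, y, z in degrees, then the opening, from -1 (shut) to 1 (fully open). A call has 1 to 5 rows; each row shifts and turns the pose as measured when the row begins, along the tool's axes as they then stand; what a row does not reach is not made up. A row lasts 1/8 s, in which the tool goes at most 62.5 mm and 10.7 degrees, less where a joint would pass 70% of its speed; a pose out of reach is approached as far as the arm can. A call is refused whole if a number of a shift passes 62.5 or a number of a turn 10.7, either way. A call with a gripper value outside its range is refused whole. The fingers move at their own pace and stop on an object; "force" is the grip in N (left out, the last holds). Time passes only in rows, so rows that do not move let the fingers close. It gives the time, the measured TCP pose, the force and the opening at its end, in the units of the state.
- robot.read_state(): the state, without advancing time (a new reading comes with each control period).
- robot.read_camera(name): name is "side" or "top" or "wrist"; returns a dict with "img" (420x560x3 uint8, red, green, blue), "z_map" (420x560 float32, m along the optical axis (not along the pixel's ray), 0 where there is no reading), "fx", "fy", "cx", "cy" (pixels), "T" (4x4, takes a point from camera to world coordinates); the wrist camera has in their place "hand_eye" (4x4, takes a point from camera to tool coordinates, whose origin is the TCP and whose axes are the tool frame's). Camera axes: x right, y down, z forward; pixel columns grow to the right and rows downward; lengths in m; the calibration is good to about 2 mm. A picture is of the moment at which its call begins: read the wrist's pose just before it.
- robot.hand_in(): hands the job in, once; it reports no verdict.
The state is a dict: "t": time; "joints": joint angles; "joint_vel": joint speeds; "joint_efforts": joint torques, N m; "tool_pos": TCP position; "tcp_rot": TCP orientation; "ft_force": force on the tool from outside, world axes, zero at the start; "torque": the same for the moment, N m; "width": finger opening in m.
Only numpy, scipy, OpenCV 4.12 (cv2) and the standard library are available. Lean on these libraries where they do the work, as an engineer would, in place of code of your own. Each camera call takes 0.05 s, during which the arm holds its last target.

## Task

Push the shallow grey tablet box along the white bed plate, in between the two low guide rails, until it is fully home and flush against the steel end stop by the magnifier lamp. Neither the box nor the robot may touch either rail, so straighten and centre the box before it enters. Only push it, never lift it or tip it, and leave the jar, the vial and the beaker where they are.

Things in the scene. Friction and masses are not known exactly. Their poses are not given: they have to be found in the camera images.
- lane: White bed plate fixed to the table, 200 mm (x) by 400 mm (y), 8 mm thick. Origin on the table surface under the lane's centre line. Its y is the pushing direction towards the end stop, x runs across, z up. The plate spans y = -215 to +185 mm; rails stand on it from y = -30 to +180 mm, before that it is open. Its place and its yaw (within 0.3 rad of the world axes) change each time.
- mouth (a point): Middle of the lane's entrance, on the bed's top (8 mm above the table), at lane y = -30 mm, where the rails begin. Their inner faces are 55.5 mm to either side (lane 111 mm wide). Axes as lane.
- stop (a point): Middle of the end stop's face, on the bed's top (8 mm above the table), at lane y = +170 mm. The stop is a dark steel bar across the whole lane, 20 mm high above the bed. Axes as lane.
- rail_near: Guide rail on the -x side of the lane: fixed dark steel bar 12 mm wide (x), 210 mm long (y), 10 mm high, so its top is 18 mm above the table. Origin at the centre of its underside, at lane x = -61.5, y = 75 mm. Axes as lane. Must not be touched.
- rail_far: The same rail on the +x side of the lane, at lane x = +61.5 mm. Must not be touched.
- tray: Closed grey tablet box, a cuboid 95 mm wide (x), 120 mm long (y), 32 mm high, white tablets showing in its top; 0.25 to 0.5 kg, slides with friction. Origin at the centre of its underside. Starts on the open part of the bed, up to 22 mm off the lane's centre line, turned up to 0.2 rad. In the lane it has 8 mm to spare each side and stands 22 mm above the rails. Home: origin at lane y = 110 mm.
- lamp: White magnifier lamp, fixed beyond the end stop. Origin and axes are those of the lane. Round foot of radius 75 mm at lane y = 360 mm; lens ring 190 mm across, centred at lane y = 290 mm, 270 mm above the table, leaning so that its top edge (345 mm high) is nearest, above lane y = 210 mm.
- jar: White jar, 64 mm across, 85 mm tall, standing loose on the table beside the lane. Origin at the centre of its underside. Leave it alone.
- vial: Amber glass vial, 44 mm across, 90 mm tall, loose on the table beside the lane. Origin at the centre of its underside. Leave it alone.
- beaker: Steel beaker, 66 mm across, 75 mm tall, loose on the table beside the lane. Origin at the centre of its underside. Leave it alone.
Things that resemble listed ones, but are neither listed nor needed, are in the scene too. Of the things like the tray, leave any that is blue, pink or red; of the rest the smaller one is meant.

How it is judged:
By the outcome, as a careful person would: the job done as asked, in the order asked, and still so for the second after the job is handed in, with the robot touching nothing.
It also fails if it takes over 64 s, if anything falls off the work surface, if the arm or the gripper's body presses on something with over 40 N, if the wrist force passes 120 N, or if a joint passes its speed limit or range.

## Working session

There is one attempt and no reset: what is moved stays moved. The work goes in short steps, Python scripts to look and compute and a tool call to move; the robot and the scene stay as the last step left them, time stands still between calls to the robot, and variables do not carry over. Pictures are saved under pics/ and viewed, and the job is handed in when it is done.

Besides the shell and the picture viewer there is one more tool, called after "Call:" in YAML: its name, and indented under it one key for each argument. carry_out: Moves the arm, as the interface text tells. Its arguments: {"type":"object","properties":{"deltas":{"type":"array"},"force":{"type":"number"}},"required":["deltas"]}

```bash
ls; mkdir -p pics
python3 - <<'E'
from plant import robot
import cv2
s=robot.read_state();print(s)
for n in["side","top","wrist"]:
    c=robot.read_camera(n);cv2.imwrite(f"pics/{n}0.png",c["img"][:,:,::-1]);print(n,c["fx"],c["fy"],c["cx"],c["cy"],c.get("T",c.get("hand_eye")))
E
```

```text
pics
{'t': 0.0, 'joints': array([-8.29401470e+01,  2.81631329e+01,  8.93502067e+01, -2.79619540e-03,
        6.25499845e+01, -6.04911449e+00]), 'joint_vel': array([ 0.02518605, -0.00858099,  0.08086862,  0.08015405,  0.01242665,
       -0.09330984]), 'joint_efforts': array([-1.60848558e-03, -6.18443656e+01, -2.61592215e+01, -1.61773214e-04,
        3.99260127e-03, -3.89414026e-06]), 'tool_pos': array([ 0.14174667, -0.60846141,  0.21703826]), 'tcp_rot': array([-8.99957930e+01,  6.32328377e-02, -7.68897399e+01]), 'ft_force': array([-0.87674016, -0.39872701, -0.2913456 ]), 'torque': array([ 0.00111425,  0.0443139 , -0.05017909]), 'width': 0.08573354377791784}
side 541.1711323375578 541.1711323375578 286.27879178181314 196.12892707386524 [[-0.95797448 -0.22413436  0.17902145  0.36114092]
 [-0.286634    0.72353952 -0.62795822  0.69382145]
 [ 0.01121792 -0.65288158 -0.75737692  0.9846082 ]
 [ 0.          0.          0.          1.        ]]
top 391.5748690378069 391.5748690378069 279.2460588279882 208.9987160074806 [[ 0.01096649 -0.98587393  0.16712971  0.43104912]
 [-0.99889932 -0.01842396 -0.04313589 -0.06592634]
 [ 0.04560574 -0.1664727  -0.98499084  0.79460465]
 [ 0.          0.          0.          1.        ]]
wrist 329.30781917457637 329.30781917457637 280.54398083796843 213.79469942188484 [[ 9.99999855e-01 -4.39735500e-04 -3.11623822e-04 -2.58446276e-04]
 [ 1.55738517e-04 -3.17767121e-01  9.48168779e-01 -1.56764760e-01]
 [-5.15967276e-04 -9.48168689e-01 -3.17767006e-01  8.20964165e-02]
 [ 0.00000000e+00  0.00000000e+00  0.00000000e+00  1.00000000e+00]]
```

View pics/side0.png

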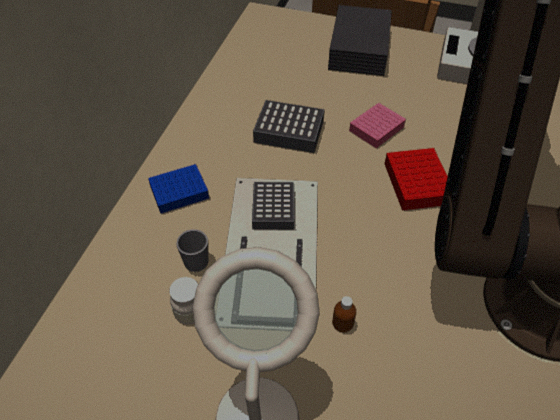

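View pics/top0.png

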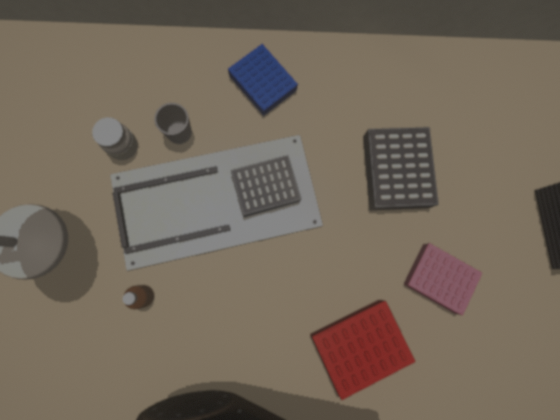

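View pics/wrist0.png

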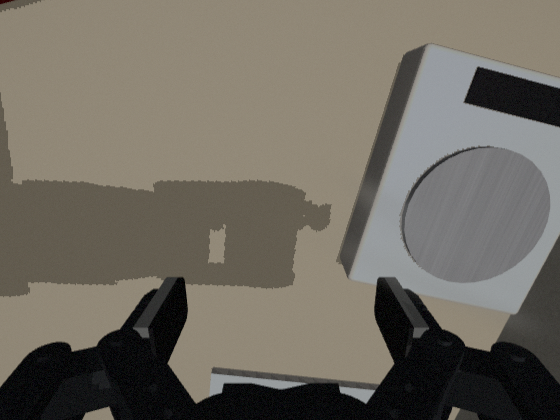

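The top view has two grey tablet boxes. The one at (267,186), on the bed, is the smaller; the one at (402,168) is larger and off the bed. The blue, red and pink boxes are excluded. The rails are at left, and the stop is at (120,218) beside the lamp. I'll enlarge to confirm and measure.

```bash
cat > h.py <<'E'
import numpy as np,cv2
def ray(c,uv,z,T=None):
    T=c["T"] if T is None else T
    uv=np.atleast_2d(uv).astype(float)
    d=np.c_[(uv[:,0]-c["cx"])/c["fx"],(uv[:,1]-c["cy"])/c["fy"],np.ones(len(uv))]@T[:3,:3].T
    return T[:3,3]+d*((z-T[2,3])/d[:,2])[:,None]
def cloud(c,T=None):
    T=c["T"] if T is None else T
    z=c["z_map"];v,u=np.indices(z.shape)
    p=np.stack([(u-c["cx"])/c["fx"]*z,(v-c["cy"])/c["fy"]*z,z],-1)
    return p@T[:3,:3].T+T[:3,3]
E
python3 - <<'E'
from plant import robot
from h import *
c=robot.read_camera("top");im=c["img"]
cr=cv2.resize(im[130:275,100:330],None,fx=3.4,fy=3.4,interpolation=cv2.INTER_CUBIC)
cv2.imwrite("pics/crop1.png",cr[:,:,::-1])
P=cloud(c)
for uv in[(267,186),(402,168),(180,210),(300,250),(110,130),(173,125),(137,297)]:print(uv,P[uv[1],uv[0]].round(4),im[uv[1],uv[0]])
# tray mask by height within region
roi=np.zeros(im.shape[:2],bool);roi[140:230,222:312]=1
m=(roi&(P[...,2]>.03)&(P[...,2]<.055)).astype(np.uint8)
print(m.sum());cn=max(cv2.findContours(m,0,2)[0],key=cv2.contourArea)
w=ray(c,cn[:,0],.040)[:,:2]
print("tray",cv2.minAreaRect((w*1000).astype(np.float32)))
hsv=cv2.cvtColor(im,cv2.COLOR_RGB2HSV)
print(hsv[210,180],hsv[300,200],hsv[190,205])
E
```

```text
(267, 186) [ 0.6036 -0.0742  0.0444] [108 106 103]
(402, 168) [ 0.6465 -0.3448  0.0444] [71 67 65]
(180, 210) [0.559  0.1001 0.0064] [134 135 131]
(300, 250) [ 4.823e-01 -1.438e-01  3.000e-04] [128 117  99]
(110, 130) [0.6953 0.2211 0.0842] [133 133 132]
(173, 125) [0.7399 0.1247 0.004 ] [103 100  96]
(137, 297) [0.3905 0.1531 0.0736] [71 58 46]
2856
tray ((608.4194946289062, -71.82423400878906), (95.89082336425781, 119.44745635986328), 16.727951049804688)
[ 38   8 135] [ 18  60 128] [ 38   8 135]
```

View pics/crop1.png

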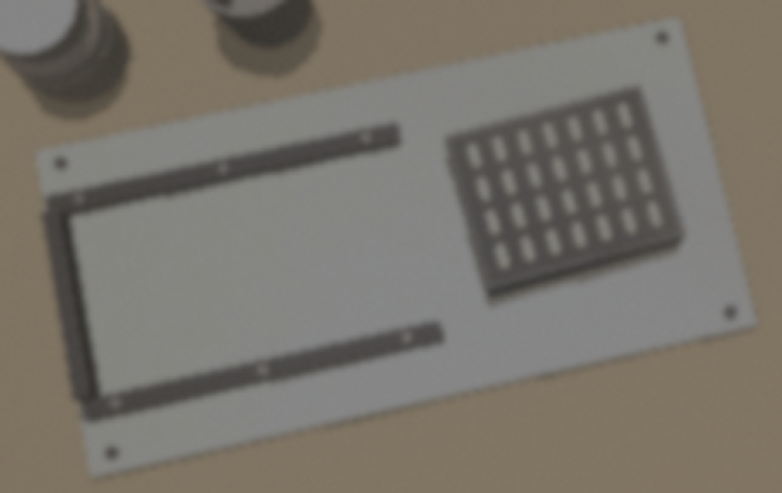

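The crop confirms the target: the box at (267,186) measures 96 x 119 mm and sits on the bed. It's offset toward the upper rail and turned slightly. Next is the lane pose.

```bash
cat >> h.py <<'E'
def rect(w):
    (cx,cy),(a,b),t=cv2.minAreaRect((w*1000).astype(np.float32))
    # angle of long side from world +y (yaw of lane-like frame)
    ang=t if a>b else t+90
    yaw=(ang-90+90)%180-90
    return np.array([cx,cy]),(min(a,b),max(a,b)),yaw
def lane_pose(c):
    im=c["img"];hsv=cv2.cvtColor(im,cv2.COLOR_RGB2HSV)
    roi=np.zeros(im.shape[:2],np.uint8);cv2.fillPoly(roi,[np.array([[106,170],[165,158],[305,130],[330,235],[120,275]])],1)
    m=((hsv[...,1]<30)&(hsv[...,2]>95)&(roi>0)).astype(np.uint8)
    m=cv2.morphologyEx(m,cv2.MORPH_CLOSE,np.ones((3,3)))
    cn=max(cv2.findContours(m,0,1)[0],key=cv2.contourArea)
    return cn,ray(c,cn[:,0],.008)[:,:2]
def to_lane(p,o,yaw):
    a=np.radians(yaw);return (np.atleast_2d(p)-o)@np.array([[np.cos(a),-np.sin(a)],[np.sin(a),np.cos(a)]])
def from_lane(p,o,yaw):
    a=np.radians(yaw);return o+np.atleast_2d(p)@np.array([[np.cos(a),-np.sin(a)],[np.sin(a),np.cos(a)]]).T
E
python3 - <<'E'
from plant import robot
from h import *
c=robot.read_camera("top");im=c["img"].copy()
cn,w=lane_pose(c)
pc,sz,yaw=rect(w);print("plate",pc,sz,yaw)
o=from_lane([0,15],pc,yaw)[0];print("lane origin",o)
# rails: dark on bed
hsv=cv2.cvtColor(c["img"],cv2.COLOR_RGB2HSV)
dark=(hsv[...,2]<95).astype(np.uint8)
L=to_lane(ray(c,np.argwhere(np.ones(dark.shape))[:,::-1],.018)[:,:2]*1000,o,yaw).reshape(*dark.shape,2)
for s in(-1,1):
    # intensity profile across rail, per y-slice
    for y0 in(-20,30,80,130):
        sel=(abs(L[...,1]-y0)<25)&(abs(L[...,0]*s-61.5)<14)&(dark>0)
        print(s,y0,L[...,0][sel].mean().round(2),sel.sum())
    sel=(abs(L[...,0]*s-61.5)<14)&(dark>0)&(L[...,1]<60)&(L[...,1]>-60)
    print("start y",L[...,1][sel].min())
cv2.drawContours(im,[cn],-1,(255,0,0),1)
for s in (-1,1):
  for x in(55.5,67.5):
    for y in(-30,180):
      q=from_lane([s*x,y],o,yaw)[0]/1000
      T=np.linalg.inv(c["T"]);p=T[:3,:3]@[*q,.018]+T[:3,3];u=p[:2]/p[2]*c["fx"]+[c["cx"],c["cy"]]
      cv2.circle(im,tuple(int(round(k)) for k in u),1,(0,255,0),-1)
cv2.imwrite("pics/crop2.png",cv2.resize(im[130:275,100:330],None,fx=3.4,fy=3.4)[:,:,::-1])
P=cloud(c);z=P[...,2]
roi=np.zeros(z.shape,bool);roi[140:230,222:312]=1
m=(roi&(z>.03)&(z<.055)).astype(np.uint8)
ct=max(cv2.findContours(m,0,1)[0],key=cv2.contourArea)
tc,ts,ty=rect(ray(c,ct[:,0],.040)[:,:2]);print("tray",tc,ts,ty,"in lane",to_lane(tc,o,yaw),ty-yaw)
for n,(u,v,h) in dict(jar=(110,130,.085),beaker=(173,115,.075),vial=(129,298,.09)).items():
    q=ray(c,(u,v),h)[0][:2]*1000;print(n,q,to_lane(q,o,yaw))
E
```

```text
plate [581.19287109  27.89227295] (199.43978881835938, 397.68450927734375) 13.850600242614746
lane origin [577.6020059   42.45612159]
-1 -20 -62.43 89
-1 30 -62.11 154
-1 80 -62.0 145
-1 130 -61.78 163
start y -28.98550457265787
1 -20 59.47 98
1 30 59.82 163
1 80 59.84 162
1 130 60.1 169
start y -58.76688580380408
tray [608.44213867 -71.8197937 ] (95.85602569580078, 119.45368194580078) 16.739730834960938 in lane [[   2.58677461 -118.33599284]] 2.8891305923461914
jar [695.04427009 220.74872059] [[156.70906981 144.99380578]]
beaker [732.31120992 108.6891361 ] [[166.06635045  27.27118018]]
vial [389.62736013 161.61040986] [[-153.98448685  160.68910877]]
```

View pics/crop2.png

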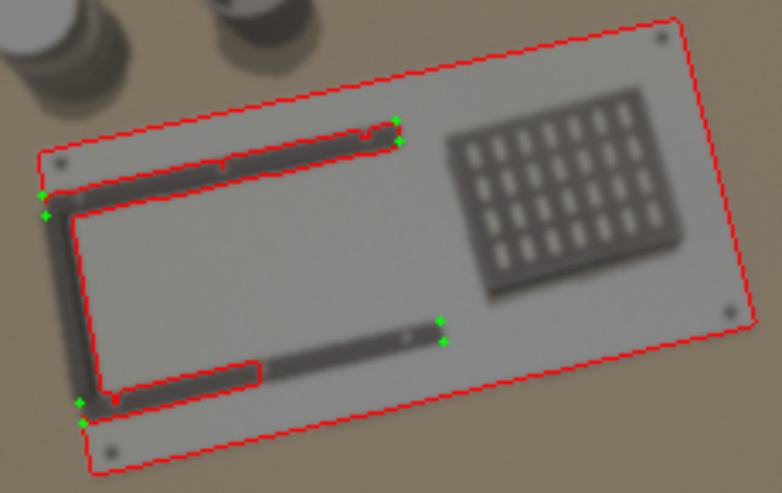

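Call:
carry_out:
  deltas:
    - [[0,0,0],[0,-10,0],0]
    - [[0,0,0],[0,-10,0],0]
    - [[0,0,0],[0,-10,0],0]
    - [[0,0,0],[0,-10,0],0]
    - [[0,0,0],[0,-10,0],0]
  force: 60

```text
t: 0.88
tool_pos: [0.1417, -0.6083, 0.2167]
tcp_rot: [-89.9, 0.1, -25.4]
ft_force: [-0.9, -0.1, 0.3]
width: 0.0426
```

Call:
carry_out:
  deltas:
    - [[0,0,0],[0,-10,0],0]
    - [[0,0,0],[0,-10,0],0]
    - [[0,0,0],[0,-10,0],0]
    - [[0,0,0],[0,-10,0],0]
    - [[0,0,0],[0,0,0],0]

```text
t: 1.5
tool_pos: [0.1417, -0.608, 0.2161]
tcp_rot: [-89.8, -0.0, 16.0]
ft_force: [-0.8, -0.5, 0.2]
width: 0.0426
```

```bash
cat >> h.py <<'E'
O=np.array([577.6,42.5]);YAW=13.75
def where(robot):
    s=robot.read_state();p=s["tool_pos"]*1000
    l=to_lane(p[:2],O,YAW)[0]
    print("t",round(s["t"],2),"lane",l.round(1),"z",p[2].round(1),"rpy",s["tcp_rot"].round(2),"w",round(s["width"],4),"F",s["ft_force"].round(1),"j",s["joints"].round(0))
    return s
E
python3 - <<'E'
from plant import robot
from h import *
where(robot);print(robot.tips_ahead)
E
```

```text
t 1.5 lane [-578.  -528.3] z 216.1 rpy [-8.983e+01 -3.000e-02  1.595e+01] w 0.0426 F [-0.8 -0.5  0.2] j [-83.  28.  89.  -0.  63. -99.]
0.014
```

Call:
carry_out:
  deltas:
    - [[52,0,26],[0,2.2,0],0]
    - [[52,0,26],[0,0,0],0]
    - [[52,0,26],[0,0,0],0]
    - [[52,0,26],[0,0,0],0]
    - [[52,0,26],[0,0,0],0]

```text
t: 2.12
tool_pos: [0.3673, -0.4181, 0.216]
tcp_rot: [-89.9, -0.0, 11.9]
ft_force: [0.5, -0.7, 0.2]
width: 0.0426
```

Call:
carry_out:
  deltas:
    - [[52,0,26],[0,0,0],0]
    - [[52,0,26],[0,0,0],0]
    - [[52,0,26],[0,0,0],0]
    - [[52,0,20],[0,0,0],0]
    - [[0,0,0],[0,0,0],0]

```text
t: 2.75
tool_pos: [0.5596, -0.2726, 0.2165]
tcp_rot: [-89.9, -0.1, 10.7]
ft_force: [-0.8, -1.3, -1.3]
width: 0.0428
```

Run:
```python
from plant import robot
from h import *
where(robot)
```

```text
t 2.75 lane [ -92.4 -301.8] z 216.5 rpy [-8.992e+01 -8.000e-02  1.074e+01] w 0.0428 F [-0.8 -1.3 -1.3] j [-32.  28.  90.   0.  62. -43.]
```

Call:
carry_out:
  deltas:
    - [[0,0,0],[0,-3.0,0],0]
    - [[35,40,22],[0,0,0],0]
    - [[35,40,22],[0,0,0],0]
    - [[25,40,20],[0,0,0],0]
    - [[0,0,0],[0,0,0],0]

```text
t: 3.38
tool_pos: [0.6375, -0.1891, 0.094]
tcp_rot: [-90.0, -0.1, 12.6]
ft_force: [-0.6, -0.5, 0.2]
width: 0.0429
```

Run:
```python
from plant import robot
from h import *
where(robot)
c=robot.read_camera("wrist");cv2.imwrite("pics/w1.png",c["img"][:,:,::-1])
```

```text
t 3.38 lane [   3.1 -239.2] z 94.0 rpy [-9.003e+01 -9.000e-02  1.262e+01] w 0.0429 F [-0.6 -0.5  0.2] j [-22.  39.  90.   0.  51. -35.]
```

View pics/w1.png

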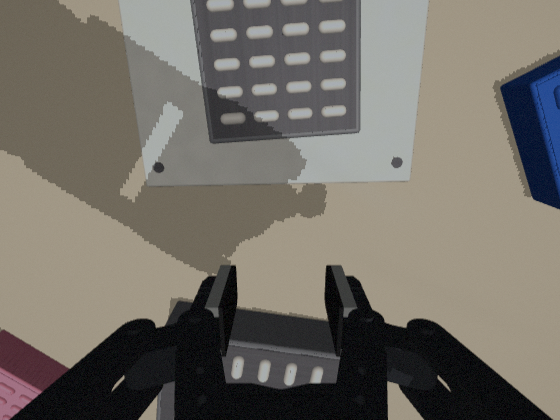

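The wrist view shows the box's rear edge from (212,142) to (358,132) and the bed's rear edge from (150,186) to (410,181). The fingers are clear behind both. I'll cross-check those angles and positions.

```bash
cat >> h.py <<'E'
from scipy.spatial.transform import Rotation as Ro
def wristT(s,c):
    T=np.eye(4);T[:3,:3]=Ro.from_euler("xyz",s["tcp_rot"],degrees=True).as_matrix();T[:3,3]=s["tool_pos"]
    return T@c["hand_eye"]
E
python3 - <<'E'
from plant import robot
from h import *
s=where(robot);c=robot.read_camera("wrist");T=wristT(s,c)
def show(n,uv,z):
    w=ray(c,uv,z,T)[:,:2]*1000;d=w[1]-w[0];l=to_lane(w,O,YAW)
    print(n,"len",np.linalg.norm(d).round(1),"ang",np.degrees(np.arctan2(d[1],d[0])).round(2),"lane",l.round(1).tolist())
show("tray rear",[(211,142),(359,131)],.040)
show("plate rear",[(149,186.5),(410.5,181)],.008)
E
```

```text
t 3.42 lane [   3.2 -240.5] z 96.0 rpy [-90.13  -0.21  12.59] w 0.0426 F [0.6 0.2 0.5] j [-22.  39.  90.   0.  51. -35.]
tray rear len 93.6 ang 16.7 lane [[-39.2, -181.0], [54.4, -176.1]]
plate rear len 198.9 ang 13.76 lane [[-95.9, -216.6], [103.0, -216.6]]
```

Call:
carry_out:
  deltas:
    - [[0,30,0],[0,-1.1,0],0]
    - [[0,30,0],[0,0,0],0]
    - [[0,0,0],[0,0,0],0]

```text
t: 3.85
tool_pos: [0.6389, -0.1966, 0.0426]
tcp_rot: [-90.5, -0.7, 13.3]
ft_force: [1.0, 0.1, 0.4]
width: 0.0428
```

Run:
```python
from plant import robot
from h import *
where(robot)
c=robot.read_camera("side");cv2.imwrite("pics/s1.png",cv2.resize(c["img"][130:350,180:360],None,fx=2.7,fy=2.7)[:,:,::-1])
```

```text
t 3.85 lane [   2.7 -246.9] z 42.6 rpy [-90.53  -0.71  13.28] w 0.0428 F [1.  0.1 0.4] j [-23.  43.  92.  -0.  45. -36.]
```

View pics/s1.png

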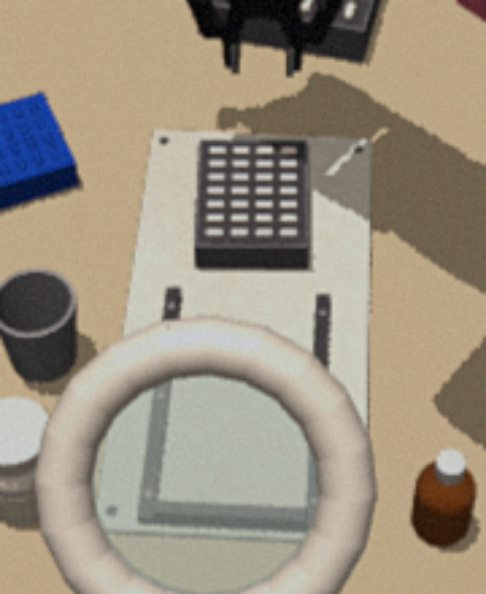

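Call:
carry_out:
  deltas:
    - [[0,10,0],[0.5,-0.5,0],0]
    - [[0,0,22],[0,0,0],0]
    - [[0,0,20],[0,0,0],0]
    - [[0,0,5],[0,0,0],0]
    - [[0,0,0],[0,0,0],0]

```text
t: 4.53
tool_pos: [0.6293, -0.1494, 0.0382]
tcp_rot: [-90.3, -1.1, 13.8]
ft_force: [0.1, -0.6, -0.2]
width: 0.0427
```

Run:
```python
from plant import robot
from h import *
where(robot)
```

```text
t 4.53 lane [   4.6 -198.7] z 38.2 rpy [-90.28  -1.11  13.79] w 0.0427 F [ 0.1 -0.6 -0.2] j [-19.  41.  95.   1.  42. -34.]
```

Call:
carry_out:
  deltas:
    - [[0,5,0],[0,0,1.1],0]
    - [[0,1,6],[0,0,0],0]
    - [[0,1,6],[0,0,0],0]
    - [[0,0,5],[0,0,0],0]
    - [[0,0,5],[0,0,0],0]

```text
t: 5.15
tool_pos: [0.6241, -0.1275, 0.0303]
tcp_rot: [-90.3, 0.1, 13.7]
ft_force: [0.4, 0.1, -0.2]
width: 0.0428
```

```bash
cat >> h.py <<'E'
def tray(c,roi):
    P=cloud(c);z=P[...,2];r=np.zeros(z.shape,bool);r[roi[1]:roi[3],roi[0]:roi[2]]=1
    m=(r&(z>.03)&(z<.055)).astype(np.uint8)
    ct=max(cv2.findContours(m,0,1)[0],key=cv2.contourArea)
    tc,ts,ty=rect(ray(c,ct[:,0],.040)[:,:2]);print("tray",np.round(ts,1),"lane",to_lane(tc,O,YAW).round(1),"yaw",round(ty-YAW,2))
E
python3 - <<'E'
from plant import robot
from h import *
s=where(robot);c=robot.read_camera("wrist");cv2.imwrite("pics/w2.png",c["img"][:,:,::-1])
c=robot.read_camera("top");cv2.imwrite("pics/t2.png",cv2.resize(c["img"][130:275,100:330],None,fx=3.4,fy=3.4)[:,:,::-1])
E
```

```text
t 5.15 lane [   4.7 -176.2] z 30.3 rpy [-9.029e+01  7.000e-02  1.374e+01] w 0.0428 F [ 0.4  0.1 -0.2] j [-17.  42.  96.  -0.  42. -31.]
```

View pics/w2.png

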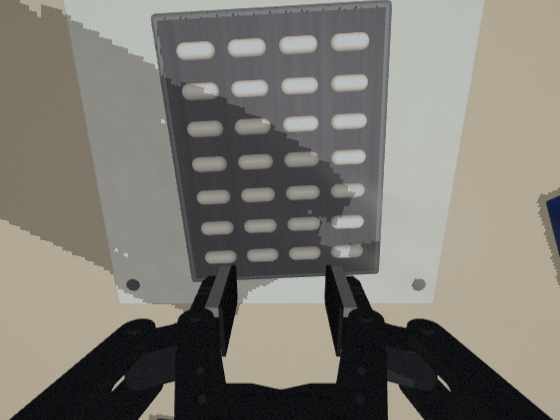

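View pics/t2.png

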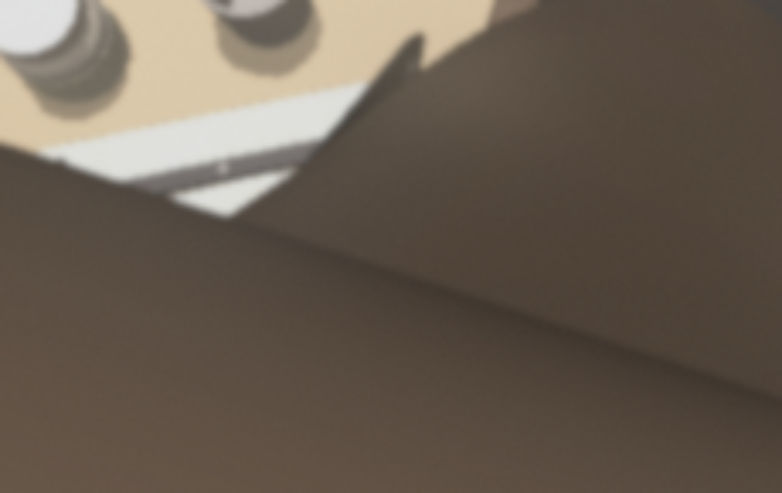

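The top camera is blocked by the arm. The wrist view shows the rear edge at (192,279)-(378,272), the front edge at (155,15)-(390,3), and the bed's rear edge near row 303. The box is still slightly turned, so contact has probably not been made.

```bash
cat >> h.py <<'E'
def show(c,T,n,uv,z):
    w=ray(c,uv,z,T)[:,:2]*1000;d=w[1]-w[0];l=to_lane(w,O,YAW)
    print(n,"len",np.linalg.norm(d).round(1),"relang",(np.degrees(np.arctan2(d[1],d[0]))-YAW).round(2),"lane",l.round(1).tolist())
E
python3 - <<'E'
from plant import robot
from h import *
s=robot.read_state();c=robot.read_camera("wrist");T=wristT(s,c)
show(c,T,"rear",[(192,279),(378,272)],.040)
show(c,T,"front",[(154,17),(391,3)],.040)
show(c,T,"plate rear",[(118,303),(434,303)],.008)
show(c,T,"bolts",[(133,285),(419,285)],.008)
E
```

```text
rear len 93.5 relang 2.48 lane [[-39.6, -178.1], [53.9, -174.0]]
front len 92.3 relang 2.9 lane [[-44.4, -62.0], [47.8, -57.3]]
plate rear len 199.5 relang 0.06 lane [[-97.7, -213.7], [101.8, -213.5]]
bolts len 176.9 relang 0.05 lane [[-86.3, -200.8], [90.6, -200.6]]
```

Run:
```python
from plant import robot
from h import *
s=where(robot);c=robot.read_camera("wrist")
Q=cloud(c,c["hand_eye"])*1000
for uv in[(228,270),(335,270),(226,300),(340,300),(210,310),(355,310),(213,290),(350,285),(232,320),(285,265),(285,285),(200,350)]:print(uv,Q[uv[1],uv[0]].round(1))
m=c["img"].max(2)<60
m&=(Q[...,1]>-30)&(abs(Q[...,0])<45)&(Q[...,2]>-60);m[:262]=0
print(m.sum(),np.percentile(Q[m],[0,1,5,50,95,99,100],axis=0).round(1))
for uv in[(192,279),(378,272)]:
  print(Q[uv[1]-3,uv[0]+3*(1 if uv[0]<280 else -1)].round(1))
```

```text
t 5.3 lane [   4.8 -176.3] z 30.4 rpy [-9.030e+01  7.000e-02  1.376e+01] w 0.0429 F [-0.5  0.3  0.6] j [-17.  42.  96.  -0.  42. -31.]
(228, 270) [-23.  -25.4  11.5]
(335, 270) [ 24.7 -25.7  11.6]
(226, 300) [-21.  -44.8   8.7]
(340, 300) [ 22.7 -50.   12.1]
(210, 310) [-24.6 -56.6  12.3]
(355, 310) [ 26.8 -56.8  12.4]
(213, 290) [-26.6 -41.6  11.2]
(350, 285) [ 30.4 -31.8   7.7]
(232, 320) [-21.  -33.9  -8.6]
(285, 265) [  2.6 -10.6   6.3]
(285, 285) [  3.1  22.1 -24.3]
(200, 350) [-21.4 -83.6  18.3]
1246 [[-42.6 -30.  -10.6]
 [-41.2 -29.8  -9.1]
 [-39.2 -29.1  -6. ]
 [-14.2 -11.5   5.4]
 [ 30.8  -9.7  11.1]
 [ 33.6  -9.2  11.7]
 [ 35.3  -8.4  12. ]]
[-42.4 -10.3   0. ]
[ 47.1 -11.    4.3]
```

Something disagrees. The wrist depth puts the fingertips about 25 mm behind the TCP, not 14 mm ahead, so they may be hovering over the box's top at z≈56 mm. I'll check with the side camera.

Run:
```python
from plant import robot
from h import *
s=where(robot);c=robot.read_camera("side");P=cloud(c)*1000
cv2.imwrite("pics/s2.png",cv2.resize(c["img"][110:270,200:360],None,fx=3.7,fy=3.7)[:,:,::-1])
L=to_lane(P[...,:2].reshape(-1,2),O,YAW).reshape(*P.shape[:2],2)
R=np.dstack([L,P[...,2]])
# fingers: points near TCP laterally, above 42mm
m=(abs(L[...,0]-s_x if False else L[...,0]-4.8)<45)&(abs(L[...,1]+176)<30)&(P[...,2]>46)&(P[...,2]<100)
v,u=np.where(m);print(len(u))
for k in sorted(range(len(u)),key=lambda k:R[v[k],u[k],2])[:200:12]:print(u[k],v[k],R[v[k],u[k]].round(0))
```

```text
t 5.35 lane [   4.8 -176.5] z 30.4 rpy [-9.030e+01  6.000e-02  1.375e+01] w 0.0427 F [-1.   0.  -0.3] j [-17.  42.  96.  -0.  42. -31.]
260
263 182 [  32. -164.   46.]
286 181 [ -22. -165.   53.]
287 179 [ -24. -168.   56.]
262 179 [  33. -162.   60.]
264 178 [  29. -161.   64.]
289 177 [ -29. -165.   67.]
265 173 [  27. -172.   70.]
289 175 [ -29. -166.   72.]
287 174 [ -24. -166.   76.]
285 173 [ -20. -165.   80.]
287 173 [ -24. -162.   83.]
264 170 [  28. -164.   88.]
286 172 [ -22. -159.   89.]
259 168 [  40. -167.   91.]
292 168 [ -35. -169.   93.]
255 168 [  49. -163.   94.]
290 168 [ -31. -167.   95.]
```

View pics/s2.png

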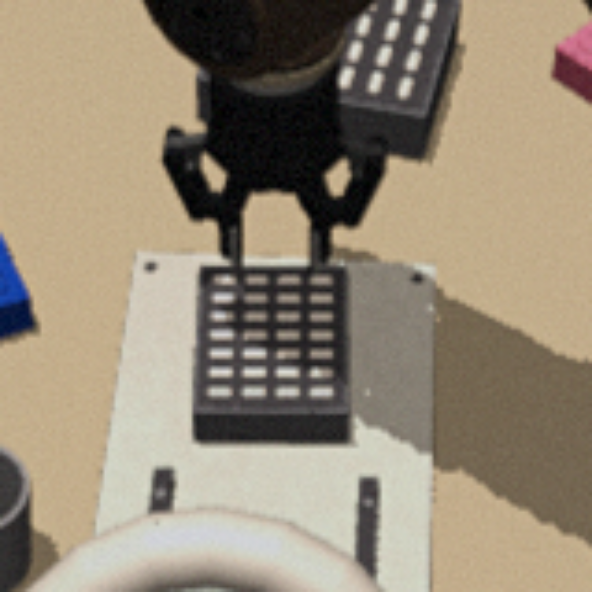

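The side view confirms it: the tips at crop (235,260) and (318,260) hover above the box's rear edge at z≈54 mm, about 25 mm above the TCP. Nothing has been touched. I'll back off, then descend using the measured tip height.

Call:
carry_out:
  deltas:
    - [[0,0,-15],[0,0,0],0]
    - [[0,0,-15],[0,0,0],0]
    - [[0,10,0],[0,0,0],0]
    - [[0,10,0],[0,0,0],0]
    - [[0,0,0],[0,0,0],0]

```text
t: 6.02
tool_pos: [0.6317, -0.1605, 0.0086]
tcp_rot: [-90.3, 0.1, 13.6]
ft_force: [-0.7, -0.5, -0.3]
width: 0.0426
```

```bash
cat >> h.py <<'E'
def tips(robot,tag=None):
    s=where(robot);c=robot.read_camera("wrist");Q=cloud(c,c["hand_eye"])*1000;T=wristT(s,c)
    if tag: cv2.imwrite(f"pics/{tag}.png",c["img"][:,:,::-1])
    m=(c["img"].max(2)<70)&(abs(abs(Q[...,0])-24)<5)&(Q[...,2]>-12)&(Q[...,2]<14)&(Q[...,1]<-14)&(Q[...,1]>-60);m[:235]=0
    v,u=np.where(m)
    for sg in(-1,1):
        k=m&(Q[...,0]*sg>0)
        if k.any(): print("tip",sg,"tool y max",np.percentile(Q[...,1][k],97).round(1),"-> z",(s["tool_pos"][2]*1000-np.percentile(Q[...,1][k],97)).round(1),"n",k.sum())
    return s,c,T
E
python3 - <<'E'
from plant import robot
from h import *
s,c,T=tips(robot,"w3")
E
```

```text
t 6.03 lane [   4.3 -210. ] z 8.6 rpy [-9.029e+01  8.000e-02  1.365e+01] w 0.0426 F [-0.7 -0.5 -0.3] j [-20.  44.  95.  -0.  41. -33.]
tip -1 tool y max -20.2 -> z 28.8 n 1296
tip 1 tool y max -20.3 -> z 29.0 n 1282
```

View pics/w3.png

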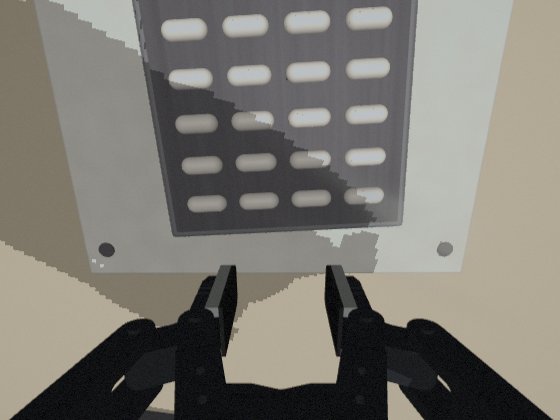

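Call:
carry_out:
  deltas:
    - [[0,9,5],[0,0,0],0]
    - [[0,0,5],[0,0,0],0]
    - [[0,0,5],[0,0,0],0]
    - [[0,0,5],[0,0,0],0]
    - [[0,0,5],[0,0,0],0]

```text
t: 6.7
tool_pos: [0.6258, -0.1341, -0.0002]
tcp_rot: [-90.3, 0.0, 13.7]
ft_force: [0.2, -0.9, -0.4]
width: 0.043
```

Run:
```python
from plant import robot
from h import *
s,c,T=tips(robot,"w4")
```

```text
t 6.7 lane [   4.8 -183. ] z -0.2 rpy [-9.034e+01  2.000e-02  1.372e+01] w 0.043 F [ 0.2 -0.9 -0.4] j [-18.  44.  97.  -0.  39. -31.]
tip -1 tool y max -23.0 -> z 22.8 n 1079
tip 1 tool y max -22.6 -> z 22.4 n 1067
```

View pics/w4.png

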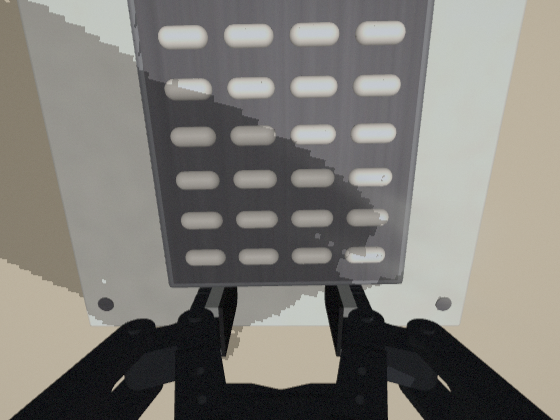

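Contact is made and the box is straightening: its rear edge is now (170,286)-(403,282) and the bolts are at (106,304) and (443,304). A little more pushing, then I'll measure.

Call:
carry_out:
  deltas:
    - [[0,0,3],[0,0,0],0]
    - [[0,0,3],[0,0,0],0]
    - [[0,0,0],[0,0,0],0]

```text
t: 7.12
tool_pos: [0.6243, -0.1273, -0.0001]
tcp_rot: [-90.3, 0.0, 13.7]
ft_force: [1.1, 1.2, -0.0]
width: 0.043
```

```bash
cat >> h.py <<'E'
def edges(c,T,zs=.040):
    """box top from wrist depth: outline in lane coords; lines fitted to left/right/rear; bolts -> plate centre"""
    P=cloud(c,T)*1000;L=to_lane(P[...,:2].reshape(-1,2),O,YAW).reshape(*P.shape[:2],2)
    m=((abs(P[...,2]-40)<7)).astype(np.uint8);m[295:]=0
    m=cv2.morphologyEx(m,cv2.MORPH_OPEN,np.ones((5,5)))
    n,lab,st,_=cv2.connectedComponentsWithStats(m);k=1+np.argmax(st[1:,4]);m=lab==k
    pl=[];pr=[]
    for r in range(20,270,4):
        u=np.where(m[r])[0]
        if len(u)>60: pl.append((u[0]-.5,r));pr.append((u[-1]+.5,r))
    out=[]
    for n,p in(("left",pl),("right",pr)):
        w=to_lane(ray(c,p,zs,T)[:,:2]*1000,O,YAW)
        vx,vy,x0,y0=cv2.fitLine(w.astype(np.float32),cv2.DIST_HUBER,0,.01,.01).ravel()
        print(n,"yaw",np.degrees(np.arctan2(-vx,vy)*np.sign(vy) if vy>0 else np.arctan2(vx,-vy)).round(2),"x at y0",x0.round(2),"y",y0.round(1),"span",w[:,1].min().round(0),w[:,1].max().round(0))
    return m,L
E
python3 - <<'E'
from plant import robot
from h import *
s,c,T=tips(robot,"w5")
m,L=edges(c,T)
g=cv2.cvtColor(c["img"],cv2.COLOR_RGB2GRAY)
im=c["img"].copy();cc=cv2.findContours(m.astype(np.uint8),0,1)[0];cv2.drawContours(im,cc,-1,(255,0,0),1);cv2.imwrite("pics/w5m.png",im[:,:,::-1])
E
```

```text
t 7.12 lane [   5. -176.] z -0.1 rpy [-9.034e+01  1.000e-02  1.373e+01] w 0.043 F [ 1.1  1.2 -0. ] j [-17.  44.  97.  -0.  39. -31.]
tip -1 tool y max -22.7 -> z 22.6 n 1082
tip 1 tool y max -22.8 -> z 22.8 n 1061
left yaw -0.04 x at y0 -39.65 y -119.4 span -156.0 -69.0
right yaw -0.11 x at y0 54.05 y -107.2 span -156.0 -69.0
```

View pics/w5m.png

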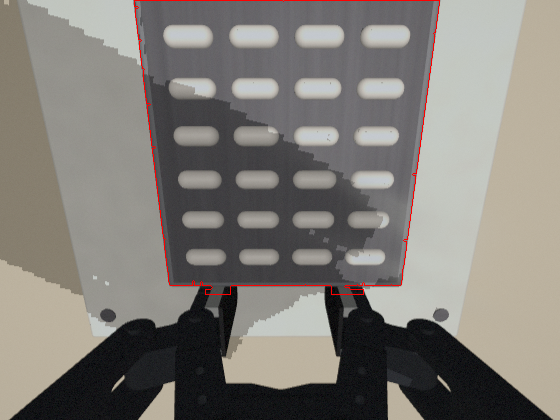

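The box is straight now (yaw about -0.1°) but off centre toward +x. I'll measure the offset against the bed itself.

Run:
```python
from plant import robot
from h import *
s=robot.read_state();c=robot.read_camera("wrist");T=wristT(s,c)
hsv=cv2.cvtColor(c["img"],cv2.COLOR_RGB2HSV);g=hsv[...,2]
for x0,x1 in((92,126),(425,459)):
    m=(g[298:332,x0:x1]<90);print("bolt",np.argwhere(m).mean(0)[::-1]+[x0,298],m.sum())
# plate side edges: saturation step on rows
P=[]
for r in range(60,290,10):
    sat=cv2.GaussianBlur(hsv[r:r+1,:,1],(7,1),0)[0].astype(float);a=np.where(sat<38)[0]
    a=a[(a>5)];P.append((r,a.min(),a.max()))
print(P[::4])
for r,a,b in P[::4]:
    show(c,T,r,[(a,r),(b,r)],.008)
show(c,T,"bolts",[(108,315),(441,315)],.008)
```

```text
bolt [111.33971292 318.51196172] 209
bolt [432.84659091 326.35227273] 176
[(60, np.int64(29), np.int64(515)), (100, np.int64(38), np.int64(508)), (140, np.int64(47), np.int64(499)), (180, np.int64(56), np.int64(491)), (220, np.int64(65), np.int64(506)), (260, np.int64(74), np.int64(518))]
60 len 199.4 relang -0.05 lane [[-97.8, -77.2], [101.6, -77.4]]
100 len 200.0 relang -0.05 lane [[-97.8, -92.7], [102.1, -92.9]]
140 len 199.7 relang -0.04 lane [[-97.8, -109.4], [101.9, -109.5]]
180 len 199.9 relang -0.04 lane [[-97.8, -127.5], [102.0, -127.6]]
220 len 211.1 relang -0.03 lane [[-97.8, -147.0], [113.2, -147.1]]
260 len 221.7 relang -0.02 lane [[-97.9, -168.3], [123.9, -168.3]]
bolts len 176.9 relang -0.01 lane [[-86.4, -200.7], [90.5, -200.7]]
```

The box is 5.1 mm off centre toward +x (lane centre 2.05, box centre 7.2 in the same wrist frame). I'll nudge it in -x from its side with the -x finger's back, before it enters the lane.

Call:
carry_out:
  deltas:
    - [[0,0,-15],[0,0,0],0]
    - [[0,-35,0],[0,0,0],0]
    - [[30,-35,0],[0,0,0],0]
    - [[40,0,30],[0,0,0],0]
    - [[30,0,30],[0,0,0],0]

```text
t: 7.85
tool_pos: [0.7134, -0.0657, 0.0724]
tcp_rot: [-90.3, -0.0, 13.4]
ft_force: [-0.2, -1.5, -0.9]
width: 0.0428
```

Call:
carry_out:
  deltas:
    - [[0,0,15],[0,0,0],0]
    - [[0,0,0],[0,0,0],0]

```text
t: 8.1
tool_pos: [0.7106, -0.0501, 0.072]
tcp_rot: [-90.3, -0.0, 13.5]
ft_force: [-0.7, -0.5, -0.8]
width: 0.0431
```

Run:
```python
from plant import robot
from h import *
s,c,T=tips(robot,"w6")
```

```text
t 8.1 lane [ 107.1 -121.6] z 72.0 rpy [-9.034e+01 -3.000e-02  1.347e+01] w 0.0431 F [-0.7 -0.5 -0.8] j [ -9.  44.  83.  -0.  53. -22.]
tip -1 tool y max -20.2 -> z 92.2 n 1352
tip 1 tool y max -20.6 -> z 92.6 n 1343
```

View pics/w6.png

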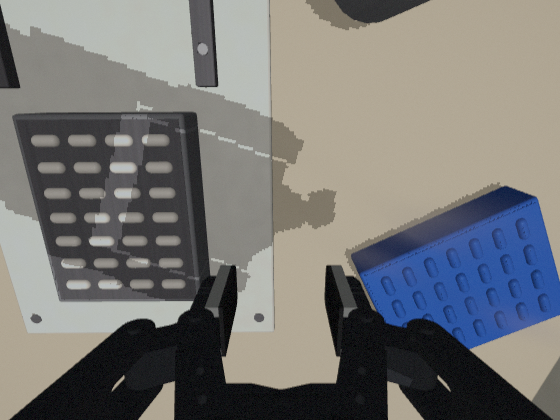

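The blue box at (460,260) is close on the +x side, with its nearest corner at (353,255). I'll check clearance before lowering.

Run:
```python
from plant import robot
from h import *
s=where(robot);c=robot.read_camera("wrist");T=wristT(s,c);P=cloud(c,T)*1000
L=to_lane(P[...,:2].reshape(-1,2),O,YAW).reshape(*P.shape[:2],2)
hsv=cv2.cvtColor(c["img"],cv2.COLOR_RGB2HSV)
m=(hsv[...,0]>105)&(hsv[...,0]<130)&(hsv[...,1]>120)&(c["z_map"]>0)
print("blue z max",np.percentile(P[...,2][m],99),"x min",np.percentile(L[...,0][m],.5))
v,u=np.where(m);o=np.argsort(L[v,u,0])[:2000:100]
print([(L[v[k],u[k]].round(0).tolist(),P[v[k],u[k],2].round(0)) for k in o])
# tray side extents
mt=(abs(P[...,2]-40)<5)&(abs(L[...,0])<70)&(hsv[...,1]<60)
print("tray",np.percentile(L[mt],[1,99],axis=0))
Q=cloud(c,c["hand_eye"])*1000
mm=(c["img"].max(2)<70)&(Q[...,0]>10)&(Q[...,1]>-110)&(Q[...,1]<-14)&(Q[...,2]<40)
for y in range(-100,-15,10):
    k=mm&(abs(Q[...,1]-y)<5)
    if k.sum()>5: print(y,"x",np.percentile(Q[...,0][k],[2,98]).round(0),"z",np.percentile(Q[...,2][k],[2,98]).round(0))
```

```text
t 8.15 lane [ 107.1 -122.3] z 72.1 rpy [-9.035e+01 -5.000e-02  1.343e+01] w 0.0426 F [-0. -0. -0.] j [ -9.  44.  83.  -0.  53. -22.]
blue z max 167.49158127792435 x min 57.598796453685914
[([46.0, -109.0], np.float64(171.0)), ([57.0, -109.0], np.float64(166.0)), ([68.0, -115.0], np.float64(138.0)), ([85.0, -105.0], np.float64(162.0)), ([94.0, -105.0], np.float64(173.0)), ([118.0, -110.0], np.float64(169.0)), ([129.0, -125.0], np.float64(102.0)), ([140.0, -115.0], np.float64(108.0)), ([154.0, -110.0], np.float64(133.0)), ([159.0, -110.0], np.float64(165.0)), ([162.0, -110.0], np.float64(145.0)), ([165.0, -109.0], np.float64(170.0)), ([167.0, -109.0], np.float64(166.0)), ([169.0, -149.0], np.float64(32.0)), ([171.0, -154.0], np.float64(32.0)), ([173.0, -168.0], np.float64(33.0)), ([174.0, -176.0], np.float64(32.0)), ([176.0, -153.0], np.float64(35.0)), ([177.0, -140.0], np.float64(31.0)), ([178.0, -141.0], np.float64(32.0))]
tray [[ -38.36611529 -161.29815202]
 [  54.49748058  -45.05187234]]
-100 x [11. 62.] z [10. 18.]
-90 x [11. 60.] z [ 2. 18.]
-80 x [18. 57.] z [-10.  18.]
-70 x [22. 54.] z [-10.  14.]
-60 x [23. 50.] z [ 2. 14.]
-50 x [22. 34.] z [-10.  12.]
-40 x [22. 35.] z [-9. 12.]
-30 x [22. 35.] z [-9. 12.]
-20 x [22. 33.] z [-9. 12.]
```

Call:
carry_out:
  deltas:
    - [[-4,20,17],[0,-0.3,0],0]
    - [[0,25,0],[0,0,0],0]
    - [[0,25,0],[0,0,0],0]
    - [[0,0,0],[0,0,0],0]

```text
t: 8.7
tool_pos: [0.702, -0.0419, 0.0013]
tcp_rot: [-90.4, -0.1, 13.4]
ft_force: [0.6, -0.1, 1.4]
width: 0.0432
```

Run:
```python
from plant import robot
from h import *
s,c,T=tips(robot,"w7")
```

```text
t 8.7 lane [ 100.7 -111.5] z 1.3 rpy [-9.040e+01 -8.000e-02  1.337e+01] w 0.0432 F [ 0.6 -0.1  1.4] j [ -9.  48.  86.  -0.  45. -22.]
tip -1 tool y max -20.4 -> z 21.7 n 1526
tip 1 tool y max -20.2 -> z 21.5 n 1519
```

View pics/w7.png

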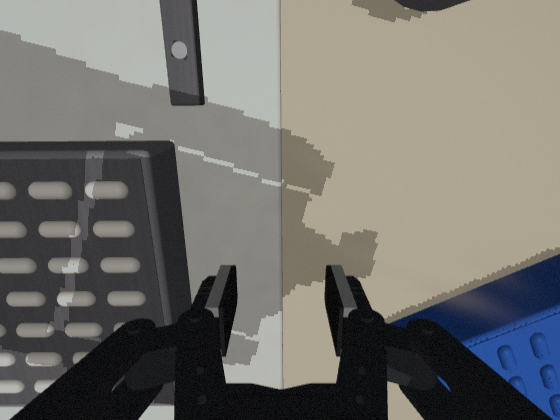

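The finger at (215,300) is a few mm from the box's right face at (180,260), and the far rail at (182,60) is well ahead. I'll step toward the box.

Call:
carry_out:
  deltas:
    - [[-2,0,6],[0,-0.4,0],0]
    - [[-4,0,0],[0,0,0],0]
    - [[-3,0,0],[0,0,0],0]
    - [[0,0,0],[0,0,0],0]

```text
t: 9.25
tool_pos: [0.693, -0.0391, 0.0061]
tcp_rot: [-90.5, -0.4, 13.8]
ft_force: [0.4, -0.2, 0.3]
width: 0.0429
```

```bash
cat >> h.py <<'E'
def rightface(c,T):
    g=c["img"].max(2).astype(int);rows=range(165,255,5);pt=[]
    P=cloud(c,T)*1000
    for r in rows:
        u=np.where(abs(P[r,:260,2]-40)<4)[0]
        if len(u)>20: pt.append((u.max()+.5,r))
    w=to_lane(ray(c,pt,.040,T)[:,:2]*1000,O,YAW)
    f=np.polyfit(w[:,1],w[:,0],1);print("right face x",np.median(w[:,0]).round(2),"yaw",np.degrees(-f[0]).round(2))
    pe=[]
    hsv=cv2.cvtColor(c["img"],cv2.COLOR_RGB2HSV)
    for r in range(20,80,4):
        sat=cv2.GaussianBlur(hsv[r:r+1,:,1],(7,1),0)[0];u=np.where(sat[210:400]<38)[0];
        if len(u): pe.append((u.max()+210.5,r))
    w=to_lane(ray(c,pe,.008,T)[:,:2]*1000,O,YAW);print("plate edge x",np.median(w[:,0]).round(2))
E
python3 - <<'E'
from plant import robot
from h import *
s,c,T=tips(robot,"w8");rightface(c,T)
E
```

```text
t 9.25 lane [  92.7 -106.7] z 6.1 rpy [-90.54  -0.42  13.76] w 0.0429 F [ 0.4 -0.2  0.3] j [ -9.  47.  88.  -0.  44. -22.]
tip -1 tool y max -20.6 -> z 26.7 n 1642
tip 1 tool y max -20.9 -> z 27.0 n 1632
right face x 56.05 yaw 0.45
plate edge x 102.34
```

View pics/w8.png

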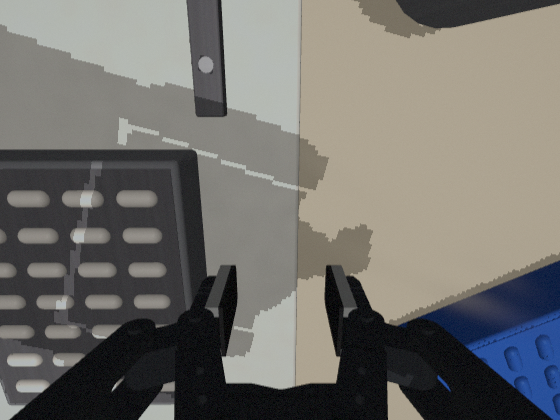

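Call:
carry_out:
  deltas:
    - [[-3,4,0],[0.4,0,0.4],0]
    - [[-3,1,0],[0,0,0],0]
    - [[-2,0,0],[0,0,0],0]
    - [[0,0,0],[0,0,0],0]

```text
t: 9.8
tool_pos: [0.6859, -0.0412, 0.0011]
tcp_rot: [-90.2, -0.1, 13.8]
ft_force: [0.4, 1.0, 1.1]
width: 0.0428
```

Run:
```python
from plant import robot
from h import *
s,c,T=tips(robot,"w9");rightface(c,T)
```

```text
t 9.8 lane [  85.3 -107. ] z 1.1 rpy [-90.16  -0.12  13.76] w 0.0428 F [0.4 1.  1.1] j [ -9.  47.  89.  -0.  44. -23.]
tip -1 tool y max -20.7 -> z 21.8 n 1661
tip 1 tool y max -20.8 -> z 21.8 n 1653
right face x 51.78 yaw 0.18
plate edge x 102.24
```

View pics/w9.png

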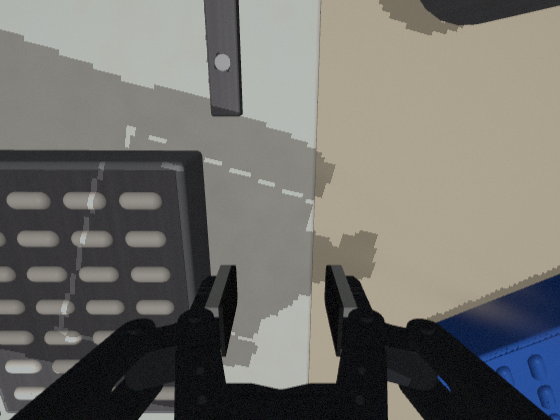

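The box has moved 4.3 mm and is still straight. One more millimetre, then back off and go behind it.

Call:
carry_out:
  deltas:
    - [[-1.5,0,0],[0,0,0],0]
    - [[15,0,0],[0,0,0],0]
    - [[0,-30,0],[0,0,0],0]
    - [[0,-30,-45],[0,0,0],0]
    - [[-35,0,-50],[0,0,0],0]

```text
t: 10.48
tool_pos: [0.6873, -0.1367, 0.0616]
tcp_rot: [-90.1, 0.1, 14.1]
ft_force: [0.1, -0.8, -0.2]
width: 0.0424
```

Call:
carry_out:
  deltas:
    - [[-35,0,0],[0,0,0],0]
    - [[-20,0,0],[0,0,0],0]
    - [[0,20,0],[0,0,0],0]
    - [[0,0,0],[0,0,0],0]

```text
t: 10.98
tool_pos: [0.6291, -0.1549, 0.0414]
tcp_rot: [-90.0, 0.3, 13.8]
ft_force: [-1.0, -0.7, -1.1]
width: 0.0427
```

Run:
```python
from plant import robot
from h import *
s,c,T=tips(robot,"w10");m,L=edges(c,T)
hsv=cv2.cvtColor(c["img"],cv2.COLOR_RGB2HSV)
for r in range(60,200,30):
    sat=cv2.GaussianBlur(hsv[r:r+1,:,1],(7,1),0)[0].astype(float);a=np.where(sat<38)[0]
    show(c,T,r,[(a.min(),r),(a.max(),r)],.008)
```

```text
t 10.97 lane [   3.1 -204. ] z 41.4 rpy [-90.03   0.28  13.8 ] w 0.0427 F [-1.  -0.7 -1.1] j [-20.  42.  94.  -0.  44. -33.]
tip -1 tool y max -20.6 -> z 62.0 n 1745
tip 1 tool y max -21.0 -> z 62.4 n 1717
left yaw -0.14 x at y0 -45.61 y -118.8 span -164.0 -89.0
right yaw -0.29 x at y0 48.4 y -124.1 span -164.0 -89.0
60 len 199.6 relang -0.02 lane [[-97.8, -100.3], [101.7, -100.4]]
90 len 199.6 relang 0.01 lane [[-97.9, -115.1], [101.7, -115.1]]
120 len 199.0 relang 0.03 lane [[-97.3, -130.8], [101.7, -130.7]]
150 len 253.5 relang 0.06 lane [[-97.9, -147.4], [155.6, -147.1]]
180 len 199.6 relang 0.09 lane [[-97.9, -164.9], [101.6, -164.6]]
```

View pics/w10.png

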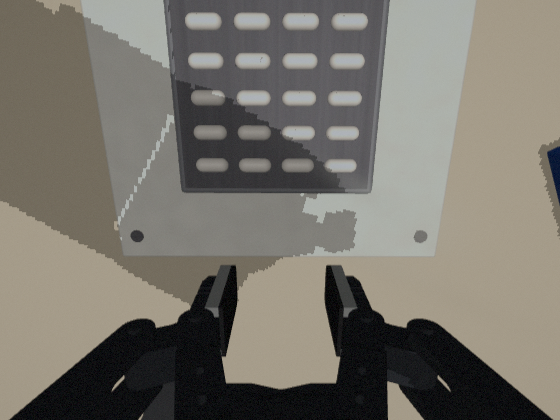

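Centred within 0.5 mm and straight within 0.2°: the box centre is at 1.4, the lane centre at 1.95. Now lower behind it and push.

Call:
carry_out:
  deltas:
    - [[-1,20,0],[0,0,-0.3],0]
    - [[0,20,5],[0,0,0],0]
    - [[0,0,8],[0,0,0],0]
    - [[0,0,8],[0,0,0],0]
    - [[0,0,0],[0,0,0],0]

```text
t: 11.65
tool_pos: [0.626, -0.1335, 0.0057]
tcp_rot: [-90.2, -0.3, 13.9]
ft_force: [-1.2, 0.1, 0.9]
width: 0.0427
```

Run:
```python
from plant import robot
from h import *
s,c,T=tips(robot,"w11");m,L=edges(c,T)
```

```text
t 11.65 lane [   5.1 -182.5] z 5.7 rpy [-90.24  -0.33  13.91] w 0.0427 F [-1.2  0.1  0.9] j [-18.  44.  97.  -0.  39. -32.]
tip -1 tool y max -19.9 -> z 25.6 n 1278
tip 1 tool y max -20.1 -> z 25.7 n 1245
left yaw -0.13 x at y0 -45.42 y -115.6 span -163.0 -75.0
right yaw -0.24 x at y0 48.36 y -110.7 span -163.0 -74.0
```

Call:
carry_out:
  deltas:
    - [[-3,4,0],[0,0.2,0.3],0]
    - [[0,1,8],[0,0,0],0]
    - [[0,0,8],[0,0,0],0]
    - [[0,0,8],[0,0,0],0]
    - [[0,0,8],[0,0,0],0]

```text
t: 12.32
tool_pos: [0.6158, -0.1027, 0.0012]
tcp_rot: [-90.3, -0.1, 13.6]
ft_force: [1.2, -2.2, 0.1]
width: 0.0423
```

Run:
```python
from plant import robot
from h import *
s,c,T=tips(robot,"w12");m,L=edges(c,T)
```

```text
t 12.32 lane [   2.6 -150.2] z 1.2 rpy [-90.34  -0.14  13.63] w 0.0423 F [ 1.2 -2.2  0.1] j [-15.  43.  99.  -0.  37. -29.]
tip -1 tool y max -22.2 -> z 23.4 n 1104
tip 1 tool y max -22.4 -> z 23.6 n 1064
left yaw -0.15 x at y0 -45.27 y -68.4 span -130.0 -43.0
right yaw -0.06 x at y0 48.36 y -83.5 span -130.0 -43.0
```

View pics/w12.png

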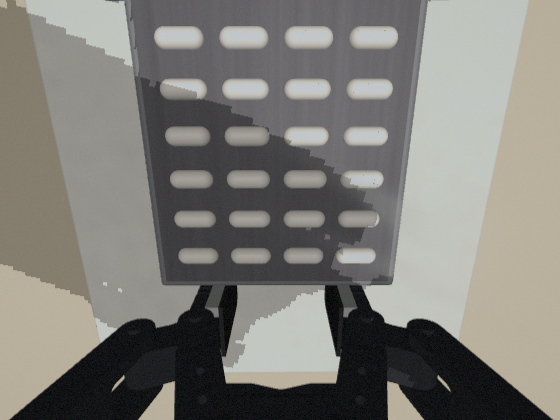

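The box is centred and square at the mouth, with both fingers on its rear face at (215,288) and (345,288). Pushing on.

Call:
carry_out:
  deltas:
    - [[0,0,8],[0,-0.1,0],0]
    - [[0,0,8],[0,0,0],0]
    - [[0,0,8],[0,0,0],0]
    - [[0,0,8],[0,0,0],0]
    - [[0,0,8],[0,0,0],0]

```text
t: 13.0
tool_pos: [0.6056, -0.0605, 0.0011]
tcp_rot: [-90.3, -0.2, 13.8]
ft_force: [-0.3, -2.8, 0.9]
width: 0.0426
```

Run:
```python
from plant import robot
from h import *
s,c,T=tips(robot,"w13");m,L=edges(c,T)
```

```text
t 13.0 lane [   2.7 -106.7] z 1.1 rpy [-90.34  -0.15  13.76] w 0.0426 F [-0.3 -2.8  0.9] j [-12.  43. 101.  -0.  36. -25.]
tip -1 tool y max -22.7 -> z 23.9 n 1086
tip 1 tool y max -22.0 -> z 23.2 n 1075
left yaw -0.02 x at y0 -45.3 y -40.6 span -87.0 0.0
right yaw -0.01 x at y0 48.49 y -43.2 span -87.0 0.0
```

View pics/w13.png

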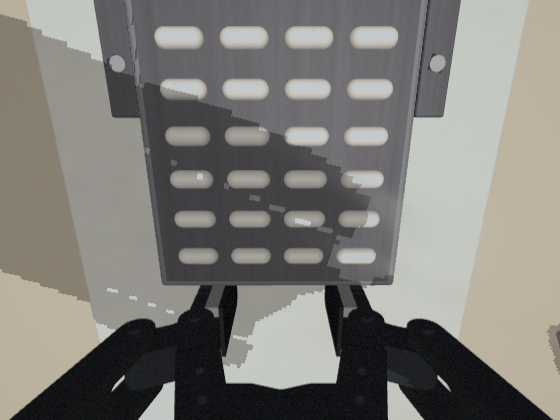

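The box is entering the lane, with the rail ends symmetric at (125,117) and (430,117). Continuing.

Call:
carry_out:
  deltas:
    - [[0,0,8],[0,0,0],0]
    - [[0,0,8],[0,0,0],0]
    - [[0,0,8],[0,0,0],0]
    - [[0,0,8],[0,0,0],0]
    - [[0,0,8],[0,0,0],0]

```text
t: 13.68
tool_pos: [0.5952, -0.0185, 0.001]
tcp_rot: [-90.3, -0.1, 13.8]
ft_force: [0.6, -3.3, 1.1]
width: 0.0427
```

Run:
```python
from plant import robot
from h import *
s,c,T=tips(robot,"w14");m,L=edges(c,T)
```

```text
t 13.68 lane [  2.6 -63.4] z 1.0 rpy [-90.33  -0.15  13.77] w 0.0427 F [ 0.6 -3.3  1.1] j [ -8.  42. 103.  -0.  34. -21.]
tip -1 tool y max -22.8 -> z 23.8 n 1095
tip 1 tool y max -22.3 -> z 23.4 n 1065
left yaw -0.02 x at y0 -45.25 y 3.4 span -43.0 43.0
right yaw 0.06 x at y0 48.5 y 1.9 span -44.0 43.0
```

View pics/w14.png

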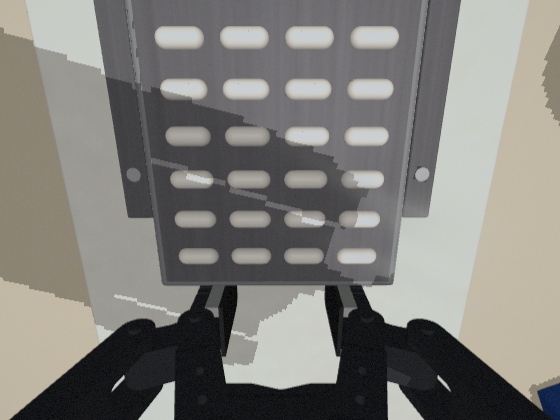

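Call:
carry_out:
  deltas:
    - [[0,0,8],[0,0,0],0]
    - [[0,0,8],[0,0,0],0]
    - [[0,0,8],[0,0,0],0]
    - [[0,0,8],[0,0,0],0]
    - [[0,0,8],[0,0,0],0]

```text
t: 14.35
tool_pos: [0.5849, 0.0236, 0.0009]
tcp_rot: [-90.3, -0.1, 13.8]
ft_force: [1.9, -3.2, 1.3]
width: 0.0425
```

Run:
```python
from plant import robot
from h import *
s,c,T=tips(robot,"w15");m,L=edges(c,T)
```

```text
t 14.35 lane [  2.5 -20.1] z 0.9 rpy [-90.33  -0.14  13.77] w 0.0425 F [ 1.9 -3.2  1.3] j [ -4.  42. 105.  -0.  33. -17.]
tip -1 tool y max -22.6 -> z 23.4 n 1090
tip 1 tool y max -22.7 -> z 23.5 n 1063
left yaw 0.04 x at y0 -45.16 y 54.7 span -0.0 87.0
right yaw 0.01 x at y0 48.47 y 57.3 span -0.0 87.0
```

View pics/w15.png

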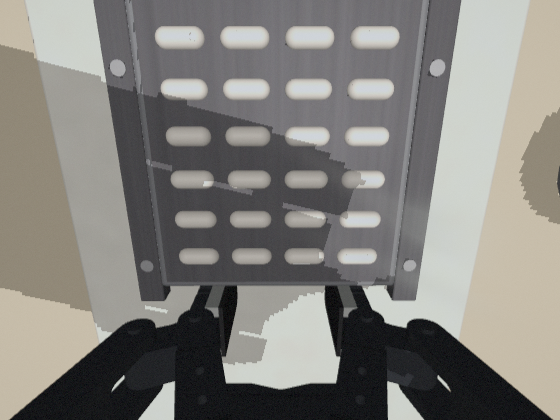

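The box is halfway in and the gaps to both rails are even. Five more rows, then slow.

Call:
carry_out:
  deltas:
    - [[0,0,8],[0,0,0],0]
    - [[0,0,8],[0,0,0],0]
    - [[0,0,8],[0,0,0],0]
    - [[0,0,8],[0,0,0],0]
    - [[0,0,6],[0,0,0],0]

```text
t: 15.02
tool_pos: [0.5748, 0.0637, 0.0006]
tcp_rot: [-90.3, -0.1, 13.8]
ft_force: [-0.1, -3.0, 1.7]
width: 0.0425
```

Run:
```python
from plant import robot
from h import *
s,c,T=tips(robot,"w16");m,L=edges(c,T)
```

```text
t 15.03 lane [ 2.3 21.3] z 0.6 rpy [-90.31  -0.12  13.79] w 0.0425 F [-0.1 -3.   1.7] j [ -0.  41. 106.  -1.  33. -13.]
tip -1 tool y max -22.8 -> z 23.4 n 1080
tip 1 tool y max -22.8 -> z 23.4 n 1055
left yaw -0.07 x at y0 -45.24 y 84.9 span 41.0 128.0
right yaw -0.02 x at y0 48.48 y 93.7 span 41.0 128.0
```

View pics/w16.png

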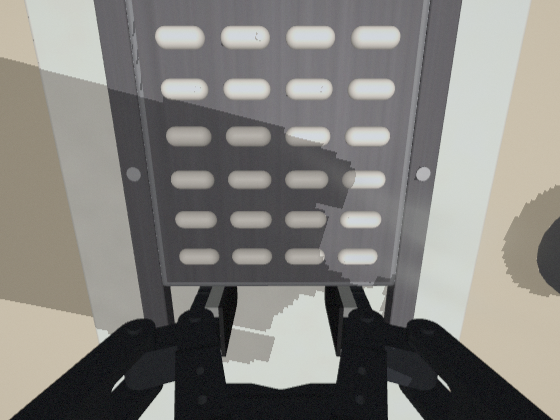

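About 18 mm to go; slow rows now.

Call:
carry_out:
  deltas:
    - [[0,0,4],[0,0,0],0]
    - [[0,0,4],[0,0,0],0]
    - [[0,0,3],[0,0,0],0]

```text
t: 15.45
tool_pos: [0.5718, 0.0754, 0.0005]
tcp_rot: [-90.3, -0.1, 13.8]
ft_force: [0.4, -3.7, 1.5]
width: 0.0426
```

Call:
carry_out:
  deltas:
    - [[0,0,2],[0,0,0],0]
    - [[0,0,2],[0,0,0],0]

```text
t: 15.7
tool_pos: [0.5708, 0.0795, 0.0005]
tcp_rot: [-90.3, -0.1, 13.8]
ft_force: [0.9, -2.8, 2.6]
width: 0.0424
```

Run:
```python
from plant import robot
from h import *
s,c,T=tips(robot,"w17");m,L=edges(c,T)
```

```text
t 15.7 lane [ 2.2 37.5] z 0.5 rpy [-90.3   -0.11  13.79] w 0.0424 F [ 0.9 -2.8  2.6] j [  1.  41. 106.  -1.  33. -12.]
tip -1 tool y max -22.3 -> z 22.8 n 1074
tip 1 tool y max -23.2 -> z 23.7 n 1050
left yaw 0.01 x at y0 -45.18 y 104.4 span 58.0 144.0
right yaw 0.02 x at y0 48.55 y 116.0 span 58.0 144.0
```

Call:
carry_out:
  deltas:
    - [[0,0,2],[0,0,0],0]
    - [[0,0,1],[0,0,0],0]

```text
t: 16.0
tool_pos: [0.5707, 0.0805, 0.0005]
tcp_rot: [-90.4, -0.1, 13.8]
ft_force: [0.9, -13.2, 1.3]
width: 0.0424
```

Call:
carry_out:
  deltas:
    - [[0,0,1.5],[0,0,0],0]

```text
t: 16.12
tool_pos: [0.5707, 0.0805, 0.0005]
tcp_rot: [-90.5, -0.1, 13.8]
ft_force: [2.2, -19.0, 1.2]
width: 0.0428
```

Call:
carry_out:
  deltas:
    - [[0,0,1.5],[0,0,0],0]

```text
t: 16.25
tool_pos: [0.5707, 0.0805, 0.0005]
tcp_rot: [-90.6, -0.1, 13.8]
ft_force: [2.0, -16.5, 1.7]
width: 0.0425
```

The force rose from 3 N to 19 N and motion stopped, so the box is against the stop. I'll back off straight, raise and look.

Call:
carry_out:
  deltas:
    - [[0,0,-8],[0,0,0],0]
    - [[0,0,-20],[0,0,0],0]
    - [[0,-40,0],[0,0,0],0]
    - [[0,-50,0],[0,0,0],0]
    - [[0,-40,-50],[0,0,0],0]

```text
t: 16.88
tool_pos: [0.5871, 0.0053, 0.1295]
tcp_rot: [-90.4, 0.3, 13.9]
ft_force: [0.1, -0.9, -0.6]
width: 0.043
```

Call:
carry_out:
  deltas:
    - [[0,0,-60],[0,0,0],0]
    - [[0,0,-60],[0,0,0],0]
    - [[0,0,-60],[0,0,0],0]
    - [[0,0,-60],[0,0,0],0]
    - [[0,0,-50],[0,0,0],0]

```text
t: 17.5
tool_pos: [0.6589, -0.2888, 0.1364]
tcp_rot: [-90.5, -0.0, 14.0]
ft_force: [0.8, -0.0, 0.9]
width: 0.0428
```

Call:
carry_out:
  deltas:
    - [[-60,0,0],[0,0,0],0]
    - [[-60,0,0],[0,0,0],0]
    - [[-20,0,-30],[0,0,0],0]
    - [[0,0,0],[0,0,0],0]

```text
t: 18.0
tool_pos: [0.5247, -0.3607, 0.1339]
tcp_rot: [-90.4, -0.0, 13.7]
ft_force: [0.4, 0.7, 0.6]
width: 0.0427
```

Run:
```python
from plant import robot
from h import *
where(robot)
c=robot.read_camera("top");cv2.imwrite("pics/t3.png",cv2.resize(c["img"][80:320,60:330],None,fx=2.4,fy=2.4,interpolation=cv2.INTER_CUBIC)[:,:,::-1])
tray(c,(124,150,245,270))
for n,(u,v,h) in dict(jar=(110,130,.085),beaker=(173,115,.075),vial=(129,298,.09)).items():
    print(n,c["z_map"][v,u].round(3))
c=robot.read_camera("side");cv2.imwrite("pics/s3.png",cv2.resize(c["img"][130:400,150:400],None,fx=2.2,fy=2.2,interpolation=cv2.INTER_CUBIC)[:,:,::-1])
```

```text
t 18.0 lane [-147.2 -379. ] z 133.9 rpy [-9.039e+01 -3.000e-02  1.365e+01] w 0.0427 F [0.4 0.7 0.6] j [-40.  34.  93.  -0.  53. -54.]
tray [ 59.7 128.6] lane [[ 28.5 110.7]] yaw 16.82
jar 0.73
beaker 0.801
vial 0.056
```

View pics/t3.png

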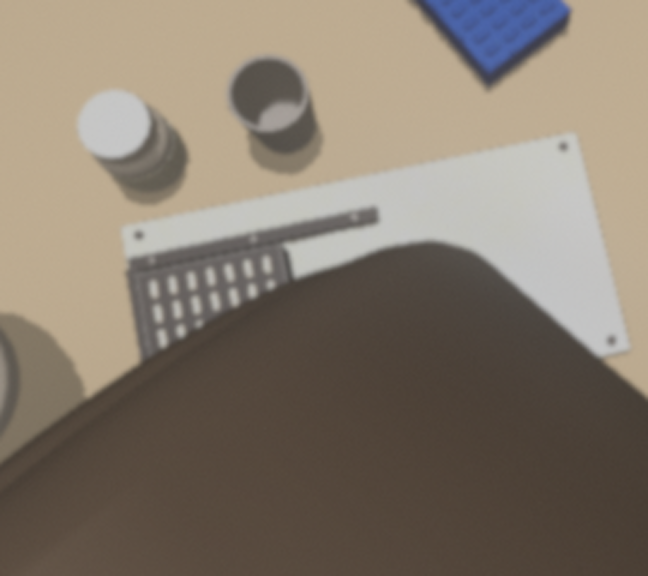

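View pics/s3.png

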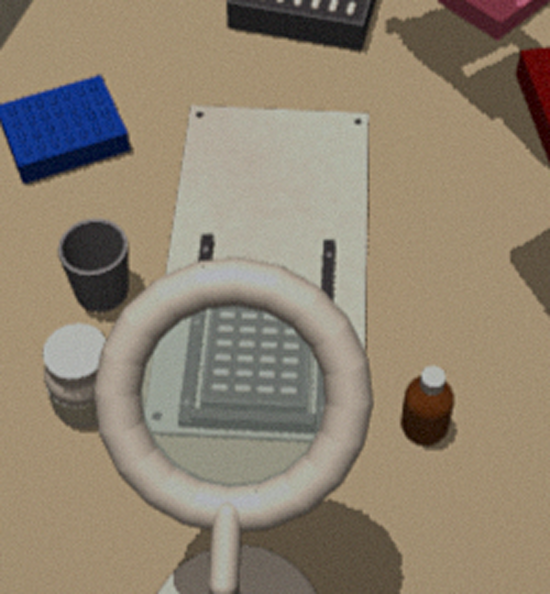

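The box is near the stop and the jar, beaker and vial are standing. The arm still hides part of the top view, so I'll move it further away.

Call:
carry_out:
  deltas:
    - [[-20,-40,-20],[0,0,0],0]
    - [[-55,-20,-22],[0,0,0],0]
    - [[-55,0,-22],[0,0,0],0]
    - [[-55,0,-25],[0,0,0],0]
    - [[-55,0,-25],[0,0,0],0]

```text
t: 18.73
tool_pos: [0.3214, -0.5261, 0.1955]
tcp_rot: [-90.3, -0.0, 14.5]
ft_force: [0.3, 0.2, 1.6]
width: 0.0427
```

Call:
carry_out:
  deltas:
    - [[-30,0,-25],[0,0,0],0]
    - [[-30,0,-25],[0,0,0],0]
    - [[0,0,0],[0,0,0],0]
    - [[0,0,0],[0,0,0],0]

```text
t: 19.23
tool_pos: [0.2744, -0.5915, 0.1951]
tcp_rot: [-90.2, -0.1, 14.5]
ft_force: [-0.0, 0.9, -0.5]
width: 0.0428
```

Run:
```python
from plant import robot
from h import *
where(robot)
c=robot.read_camera("top");cv2.imwrite("pics/t4.png",cv2.resize(c["img"][80:320,60:330],None,fx=2.4,fy=2.4,interpolation=cv2.INTER_CUBIC)[:,:,::-1])
cv2.imwrite("pics/t4z.png",cv2.resize(c["img"][160:270,105:240],None,fx=5,fy=5,interpolation=cv2.INTER_CUBIC)[:,:,::-1])
tray(c,(122,160,240,262))
```

```text
t 19.23 lane [-445.2 -543.8] z 195.1 rpy [-9.024e+01 -7.000e-02  1.455e+01] w 0.0428 F [-0.   0.9 -0.5] j [-71.  31.  87.   0.  61. -86.]
tray [ 95.9 120.6] lane [[  0.3 108.4]] yaw 0.16
```

View pics/t4z.png

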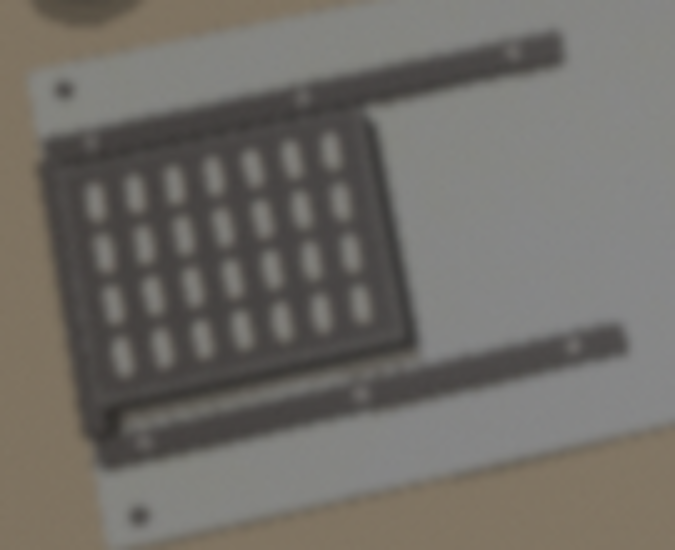

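View pics/t4.png

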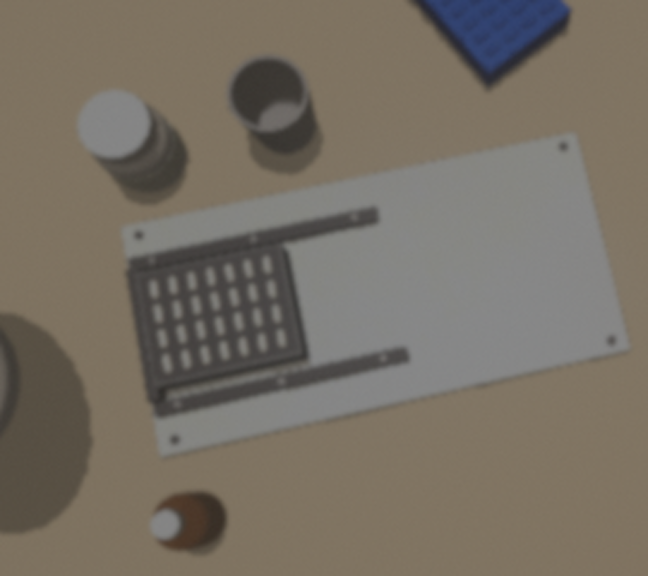

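The top view shows the box square and even between the rails against the stop at crop (75,290). It reads y=108.4 mm, within the known error of the 110 mm home position. I'll take one more look from the side for a gap at the stop.

Run:
```python
from plant import robot
from h import *
c=robot.read_camera("side");cv2.imwrite("pics/s4.png",cv2.resize(c["img"][265:335,210:305],None,fx=8,fy=8,interpolation=cv2.INTER_CUBIC)[:,:,::-1])
o=O
T=np.linalg.inv(c["T"])
for n,(l,z) in dict(stop_top_front=((0,170),.028),boxfront_top_home=((0,170),.040),stoptop_back=((0,180),.028),box_m3=((0,167),.040)).items():
    q=from_lane(l,O,YAW)[0]/1000;p=T[:3,:3]@[*q,z]+T[:3,3];u=p[:2]/p[2]*c["fx"]+[c["cx"],c["cy"]];print(n,u.round(1),((u-[210,265])*8).round(0))
```

```text
stop_top_front [265.9 315.1] [447. 401.]
boxfront_top_home [265.8 312.1] [446. 377.]
stoptop_back [265.5 319.7] [444. 438.]
box_m3 [265.9 310.7] [447. 366.]
```

View pics/s4.png

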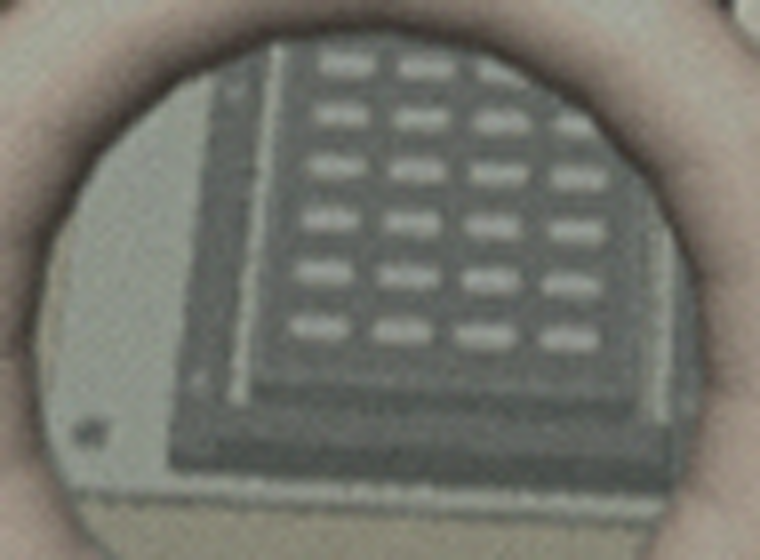

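The side view through the lens shows the box's front edge meeting the stop at about row 405, with no white bed between them. The strips of bed beside both rails are even. Handing in.

Run:
```python
from plant import robot
print(robot.hand_in())
```

```text
the job is handed in; nothing more can be done
None
```

The tablet box is home against the end stop between the rails, and I handed the job in at about 19.3 s of the 64 s allowed. No verdict was reported.

**What I did:** I straightened the box from behind with two fingers. I then nudged it about 5 mm sideways to centre it (within 0.5 mm and 0.2°). After that I pushed it down the lane until the push force rose from 3 N to 19 N and it stopped moving, then backed the arm well clear.

**Last checks:**
- **Position:** the top camera puts the box 0.3 mm off centre and turned 0.16°.
- **Stop:** the side view shows no gap at the stop.
- **Rails:** the strips of bed beside the rails look even on both sides, and no view showed the box or robot touching a rail.
- **Other objects:** the jar, vial and beaker look untouched. I judged that by eye and did not re-measure them.

**Checks that disagreed:**
- **Fingertips:** they measured about 23 mm behind the TCP (the stated tool point), not 14 mm ahead. My first approach therefore hovered above the box without touching it, so I lowered the tool using the measured tip height.
- **Cameras:** the wrist and top cameras differ by about 2 mm across the lane.
- **Home reading:** the top camera reads the box at y = 108.4 mm instead of 110. I put this down to calibration error, since the force and the side view both say it is flush.

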